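# Index the vial tray and show the finished vial

### The arm

A 6-joint arm with a two-finger parallel gripper is mounted at the origin on the work surface. World frame = base frame: x ahead of the robot, y to its left, z up, the work surface at z = 0. Lengths are in m, angles in rad, forces in N, time in s.
With the tool pointing down it reaches from about 0.35 to 0.925 m from the base axis. Payload 6.4 kg.
Tool frame: the origin (TCP) lies between the finger pads; the fingertips stand 22 mm ahead of it and the grasp point (between the pads) lies 3 mm ahead of it (arm.tip_extent is the distance from the TCP to the fingertips, in m); x points along the fingers, z is the direction in which the jaws open and shut, and the axes are right-handed (so a half turn about x gives the same grasp; the last joint's range is limited). The gripper opens to 85 mm and grips with 20 to 120 N. Pads are 22 mm wide; open, the fingers measure 114 mm over their backs; the gripper's body (76 mm by 85 mm) begins 54 mm behind the grasp point. The pads swing forward as they close: fully open they stand 13 mm farther back than shut.
Start: joints at [1.02, 0.245, 1.558, -0, 1.339, -0.174], TCP at [0.239, 0.604, 0.253] pointing down, gripper open.
Joint ranges: [-3.13, 3.13], [-1.02, 2.26], [0.13, 2.54], [-0.95, 4.09], [0.21, 2.88], [-2.74, 2.74]. Speed limits (rad/s): [2.57, 2.57, 3.14, 3.14, 3.14, 3.14].

### API

Orientations are given as a unit quaternion [w, x, y, z].
In Python, from rig import arm, read_camera, ticket gives the robot as it stands.
- The arm moves only by the tool apply_moves, never from a script. Its argument "plan" is a list of rows, each an object of numbers: "tx", "ty", "tz": the shift along the tool's x, y, z in m; "rx", "ry", "rz": the turn, a rotation vector about the tool's x, y, z in rad; "gripper": the finger opening in m, from 0 to 0.0854. A call has 1 to 20 rows; each row is the pose to reach, as a shift and turn from the pose commanded when the call began, along the tool's axes at that moment; what a row does not reach only later rows make up. A row lasts 1/8 s, in which the tool goes at most 62.5 mm and 10.7 degrees, less where a joint would pass 70% of its speed; a pose out of reach is approached as far as the arm can. A call with a gripper value outside its range is refused whole. The fingers move at their own pace and stop on an object; the grip force is fixed at half the most. Time passes only in rows, so rows that repeat a pose let the fingers close. It gives the time, the measured TCP pose, the force and the opening at its end, in the units of the state.
- arm.get_state(): the state, without advancing time (a new reading comes with each control period).
- read_camera(name): name is "scene" or "top" or "wrist"; returns a dict with "color" (384x512x3 uint8, red, green, blue), "range_z" (384x512 float32, m along the optical axis (not along the pixel's ray), 0 where there is no reading), "fx", "fy", "cx", "cy" (pixels), "rvec" (rotation vector, rad) and "tvec" (3), from world to camera coordinates, as OpenCV has them; the wrist camera has in their place "T_tool_cam" (4x4, takes a point from camera to tool coordinates, whose origin is the TCP and whose axes are the tool frame's). Camera axes: x right, y down, z forward; pixel columns grow to the right and rows downward; lengths in m; the calibration is good to about 2 mm. A picture is of the moment at which its call begins: read the wrist's pose just before it.
- ticket.sign_off(): hands the job in, once; it reports no verdict.
The state is a dict: "t": time; "joint_positions": joint angles; "joint_velocities": joint speeds; "tau": joint torques, N m; "eef_pos": TCP position; "tool_rot": TCP orientation; "contact_force": force on the tool from outside, world axes, zero at the start; "torque": the same for the moment, N m; "gripper_width": finger opening in m.
Only numpy, scipy, OpenCV 4.12 (cv2) and the standard library are available. Lean on these libraries where they do the work, as an engineer would, in place of code of your own. Each camera call takes 0.05 s, during which the arm holds its last target.

### The job

Slide the vial tray along its channel until the blue-marked pocket sits with its centre under the needle tip and leave it there; then draw the red-capped vial out of the tray, lay it over on its side (roughly level) and finish while still holding it like that in the gripper, raised at least 20 cm above the bench and clear of the tray and the station. Keep the other vials standing in their pockets and leave the things on the bench alone.

Things in the scene. Friction and masses are not known exactly. Their poses are not given: they have to be found in the camera images.
- station: Fixed aluminium base 110 x 520 x 12 mm with a channel along its y axis between two blue strips (73 mm apart, tops 24 mm above the bench), low stops at both ends; a white column and arm hold a needle over the channel. Origin: centre of the underside, on the bench; x across the channel, away from the robot at yaw 0; y along the channel, towards the needle end.
- needle_tip (a point): Fixed tip of the thin needle, over the channel's middle line, 170 mm to the station's +y, 108 mm above the bench, 14 mm above the vial tops. Above it a 14 mm holder, then an arm 16 mm wide, 140 to 165 mm above the bench, from 10 mm before the middle line back (+x) to a column 50 x 34 mm, 175 mm tall, centred 80 mm behind the needle.
- tray: White tray 70 x 320 x 24 mm, 0.7 kg, lying loose in the channel (1.5 mm play each side). Slides along the station's y with a few N of friction, stays where left; must go 5 to 12 cm to +y. Origin: centre of its underside, 12 mm above the bench; axes as the station's. Four pockets 25 mm wide, 18 mm deep at x = 0, y = -72, -22, +28 mm (red-capped vial in one of these) and +133 mm (marked blue).
- tray_mark (a point): Centre of the pocket with the blue disc (44 mm diameter) around it, on the tray's top face, 36 mm above the bench; at y = +133 mm of the tray.
- tray_handle (a point): Grip of the tray: black upright block, 22 mm along x, 16 mm along y, from the tray's top face (36 mm above the bench) to 82 mm above the bench, at y = -142 mm of the tray. The point is on its axis, 67 mm above the bench.
- vial_red: Amber glass vial, 23 mm diameter (straight from 1 to 59 mm above its foot), 76 mm tall with its 20 mm cap, about 45 g; origin: centre of its foot, z up through the cap. RED cap; to be drawn out. Stands upright in a pocket of the tray, foot 18 mm above the bench, 58 mm of it above the tray's top face.
- vial_red_mid (a point): Middle of the red-capped vial, on its axis 38 mm above its foot.
- vial_blue: Amber glass vial, 23 mm diameter (straight from 1 to 59 mm above its foot), 76 mm tall with its 20 mm cap, about 45 g; origin: centre of its foot, z up through the cap. BLUE cap; stands in the blue-marked pocket and stays there.
- vial_grey1: Amber glass vial, 23 mm diameter (straight from 1 to 59 mm above its foot), 76 mm tall with its 20 mm cap, about 45 g; origin: centre of its foot, z up through the cap. Bare metal cap; stands in one of the other pockets and stays there.
- vial_grey2: Amber glass vial, 23 mm diameter (straight from 1 to 59 mm above its foot), 76 mm tall with its 20 mm cap, about 45 g; origin: centre of its foot, z up through the cap. Bare metal cap; stands in one of the other pockets and stays there.
- vial_spare: Amber glass vial, 23 mm diameter (straight from 1 to 59 mm above its foot), 76 mm tall with its 20 mm cap, about 45 g; origin: centre of its foot, z up through the cap. Bare metal cap; stands on the bench to the left; leave alone.
- bottle: Amber bottle with blue cap, 72 mm diameter, 150 mm tall, standing on the bench far left; origin under its centre; leave alone.
- jar: Jar with white lid, 66 mm diameter, 75 mm tall, on the bench on the right; origin under its centre; leave alone.
- mouse: Black computer mouse, 105 x 60 x 32 mm, on the right; origin under its centre; leave alone.
- timer: White bench timer, 70 x 90 x 22 mm, lying near right; origin under its centre; leave alone.

How it is judged:
By the outcome, as a careful person would: the job done as asked, in the order asked, and still so for the second after the job is handed in, while the arm keeps its last pose, push and grip.
It also fails if it takes over 51 s, if anything falls off the work surface, if the arm or the gripper's body presses on something with over 40 N, if the wrist force passes 120 N, or if a joint passes its speed limit or range.

## Working session

There is one attempt and no reset: what is moved stays moved. The work goes in short steps, Python scripts to look and compute and a tool call to move; the robot and the scene stay as the last step left them, time stands still between calls to the robot, and variables do not carry over. Pictures are saved under pics/ and viewed, and the job is handed in when it is done.

Besides the shell and the picture viewer there is one more tool, called after ">>>" by a JSON object that holds its "op" and its "data", one argument or row to a line. apply_moves: Moves the arm, as the interface text tells. Its arguments: {"type":"object","properties":{"plan":{"type":"array"}},"required":["plan"]}

```bash
mkdir -p pics; cat > h.py <<'E'
import numpy as np, cv2
from scipy.spatial.transform import Rotation as R
from rig import arm, read_camera, ticket
def save(c,n): cv2.imwrite('pics/'+n,cv2.cvtColor(c['color'],cv2.COLOR_RGB2BGR))
def cam(c,st=None):
    if 'rvec' in c:
        M=cv2.Rodrigues(np.array(c['rvec'],float))[0]; t=np.array(c['tvec'],float).ravel()
        return M.T, -M.T@t
    T=np.array(c['T_tool_cam']); q=np.array(st['tool_rot']); 
    Rt=R.from_quat(q[[1,2,3,0]]).as_matrix() if q.size==4 else q
    return Rt@T[:3,:3], Rt@T[:3,3]+np.array(st['eef_pos'])
def onplane(c,uv,z,st=None):
    A,o=cam(c,st); uv=np.atleast_2d(uv).astype(float)
    d=np.c_[(uv[:,0]-c['cx'])/c['fx'],(uv[:,1]-c['cy'])/c['fy'],np.ones(len(uv))]@A.T
    return o+d*((z-o[2])/d[:,2])[:,None]
def cloud(c,st=None):
    A,o=cam(c,st); h,w=c['range_z'].shape; v,u=np.mgrid[:h,:w]; z=c['range_z']
    P=np.stack([(u-c['cx'])/c['fx']*z,(v-c['cy'])/c['fy']*z,z],-1)@A.T+o
    return P
E
python3 - <<'E'
from h import *
s=arm.get_state(); print({k:np.round(v,4) for k,v in s.items()})
for n in ['scene','top','wrist']:
    s=arm.get_state(); c=read_camera(n); save(c,n+'1.png'); A,o=cam(c,s); print(n,o.round(3),A[:,2].round(3),c['fx'])
E
```

```text
{'t': np.float64(0.0), 'joint_positions': array([ 1.0199,  0.2458,  1.559 , -0.    ,  1.3387, -0.1741]), 'joint_velocities': array([-0.0004,  0.0006, -0.0008, -0.0006,  0.0024,  0.0009]), 'tau': array([-8.00000e-04, -4.29511e+01, -3.26129e+01, -2.00000e-04,
        5.50000e-03, -0.00000e+00]), 'eef_pos': array([0.2389, 0.6039, 0.2522]), 'tool_rot': array([ 0.5842, -0.3978,  0.5854,  0.3972]), 'contact_force': array([-0.5507,  0.7679, -0.1989]), 'torque': array([ 0.065 ,  0.0017, -0.0238]), 'gripper_width': np.float64(0.0851)}
scene [1.035 0.308 1.186] [-0.442 -0.281 -0.852] 391.45414059260696
top [ 0.131 -0.043  1.979] [ 0.189 -0.015 -0.982] 490.46004771392177
wrist [0.173 0.63  0.373] [ 0.263 -0.105 -0.959] 320.64816727703555
```

View pics/scene1.png

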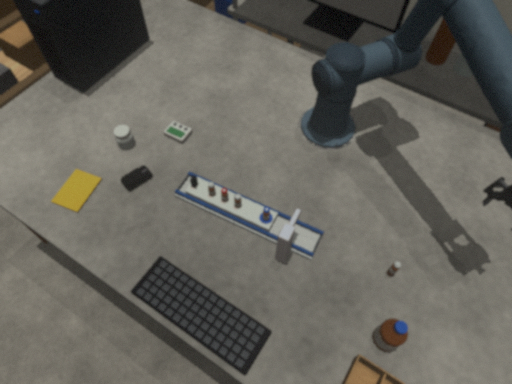

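View pics/top1.png

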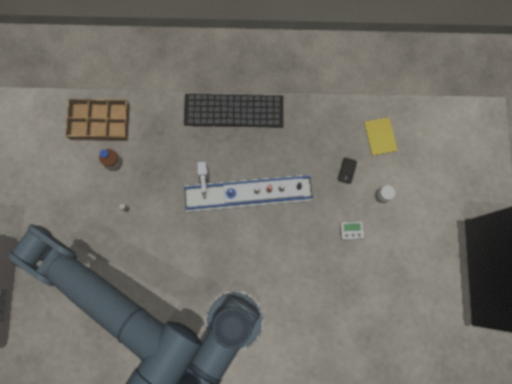

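View pics/wrist1.png

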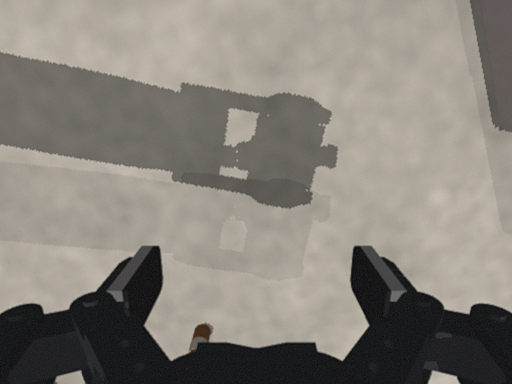

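The scene picture shows the handle at about (193,181), the vials at (212,190), (224,194, red) and (238,202), the blue cap at (266,215) and the needle arm at (290,225). The top view shows the station from x≈185 to 312 px at y≈192. The red vial looks to be in the middle pocket (y=-22). Next I'll do coarse measurements.

```bash
python3 - <<'E'
from h import *
for n in ['top','scene']:
    c=read_camera(n); img=c['color']; hsv=cv2.cvtColor(img,cv2.COLOR_RGB2HSV)
    m=((hsv[...,0]>100)&(hsv[...,0]<125)&(hsv[...,1]>110)&(hsv[...,2]>50)).astype(np.uint8)
    box=np.zeros_like(m)
    if n=='top': box[170:215,178:320]=1
    else: box[165:260,170:330]=1
    m*=box; v,u=np.nonzero(m)
    P=onplane(c,np.c_[u,v],0.024)
    r=cv2.minAreaRect((P[:,:2]*1000).astype(np.float32)); print(n,len(u),r)
    hs=((hsv[...,2]<45)).astype(np.uint8)*box
    red=(((hsv[...,0]<6)|(hsv[...,0]>172))&(hsv[...,1]>130)).astype(np.uint8)*box
    for nm,mm,z in(('dark',hs,.082),('red',red,.09)):
        k,l,st,ce=cv2.connectedComponentsWithStats(mm)
        for i in range(1,k):
            if st[i,4]>4: print(nm,st[i],ce[i].round(1),onplane(c,ce[i],z)[0].round(4))
    im=cv2.resize(img[165:260,170:330] if n=='scene' else img[150:220,170:330],None,fx=5,fy=5,interpolation=cv2.INTER_CUBIC)
    cv2.imwrite(f'pics/{n}_z.png',im[...,::-1])
E
```

```text
top 7 ((491.7792663574219, 18.039447784423828), (6.341777801513672, 23.660564422607422), 32.461944580078125)
scene 392 ((509.3119812011719, -44.542755126953125), (91.98560333251953, 508.2267761230469), 6.290313243865967)
dark [192 177   4   9  25] [193.6 181.4] [ 0.5398 -0.2375  0.082 ]
red [223 192   3   2   6] [224.  192.5] [ 0.5226 -0.1243  0.09  ]
```

View pics/scene_z.png

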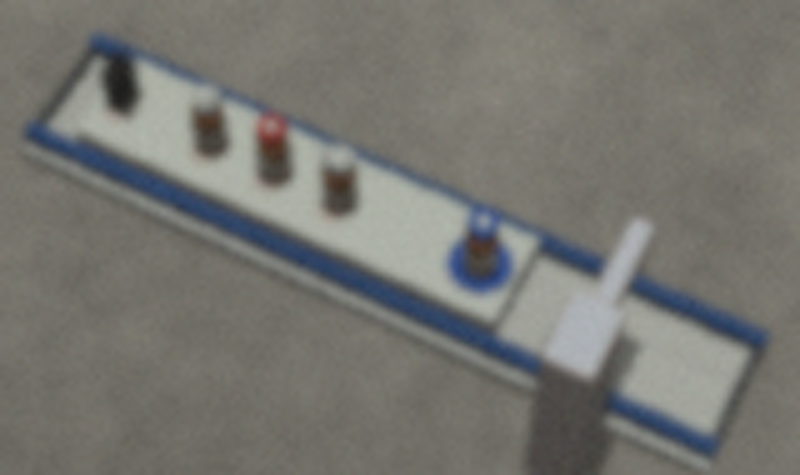

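View pics/top_z.png

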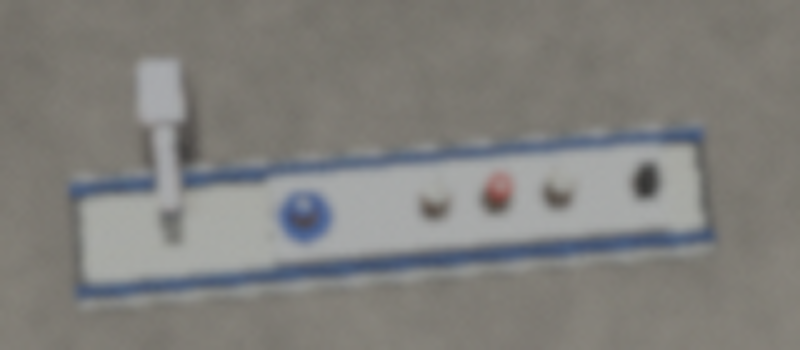

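```bash
cat >> h.py <<'E'
def rot(st): return R.from_quat(np.array(st['tool_rot'])[[1,2,3,0]])
def goto(p,Rm=None,st=None):
    st=st or arm.get_state(); r=rot(st)
    t=r.inv().apply(np.array(p)-st['eef_pos']); rv=(r.inv()*R.from_matrix(Rm)).as_rotvec() if Rm is not None else np.zeros(3)
    print('t',t.round(4),'r',rv.round(4)); return t,rv
def down(yaw,s=1):  # tool x=-z, tool z = s*station x
    z=s*np.array([np.cos(yaw),np.sin(yaw),0]); x=np.array([0,0,-1.]); return np.c_[x,np.cross(z,x),z]
E
python3 - <<'E'
from h import *
s=arm.get_state(); print(rot(s).as_matrix().round(3))
c=read_camera('wrist'); print(np.array(c['T_tool_cam']).round(3))
for sg in (1,-1):
    goto([.50,-.08,.36],down(np.radians(6.3),sg))
E
```

```text
[[-0.    -0.93   0.368]
 [-0.001  0.368  0.93 ]
 [-1.     0.    -0.001]]
[[-0.    -0.283  0.959 -0.121]
 [ 0.001 -0.959 -0.283  0.071]
 [ 1.     0.001  0.001 -0.001]
 [ 0.     0.     0.     1.   ]]
t [-0.1068 -0.4944 -0.5404] r [ 1.0841e+00 -7.0000e-04  3.0000e-04]
t [-0.1068 -0.4944 -0.5404] r [-2.0575e+00 -3.0000e-04 -8.0000e-04]
```

>>> {"op": "apply_moves", "data": {
  "plan": [
    {"tx": -0.108, "ty": -0.465, "tz": -0.466, "rx": 1.084, "gripper": 0.085},
    {"tx": -0.108, "ty": -0.465, "tz": -0.466, "rx": 1.084, "gripper": 0.085},
    {"tx": -0.108, "ty": -0.465, "tz": -0.466, "rx": 1.084, "gripper": 0.085},
    {"tx": -0.108, "ty": -0.465, "tz": -0.466, "rx": 1.084, "gripper": 0.085},
    {"tx": -0.108, "ty": -0.465, "tz": -0.466, "rx": 1.084, "gripper": 0.085},
    {"tx": -0.108, "ty": -0.465, "tz": -0.466, "rx": 1.084, "gripper": 0.085},
    {"tx": -0.108, "ty": -0.465, "tz": -0.466, "rx": 1.084, "gripper": 0.085},
    {"tx": -0.108, "ty": -0.465, "tz": -0.466, "rx": 1.084, "gripper": 0.085},
    {"tx": -0.108, "ty": -0.465, "tz": -0.466, "rx": 1.084, "gripper": 0.085},
    {"tx": -0.108, "ty": -0.465, "tz": -0.466, "rx": 1.084, "gripper": 0.085},
    {"tx": -0.108, "ty": -0.465, "tz": -0.466, "rx": 1.084, "gripper": 0.085},
    {"tx": -0.108, "ty": -0.465, "tz": -0.466, "rx": 1.084, "gripper": 0.085},
    {"tx": -0.108, "ty": -0.465, "tz": -0.466, "rx": 1.084, "gripper": 0.085},
    {"tx": -0.108, "ty": -0.465, "tz": -0.466, "rx": 1.084, "gripper": 0.085},
    {"tx": -0.108, "ty": -0.465, "tz": -0.466, "rx": 1.084, "gripper": 0.085},
    {"tx": -0.108, "ty": -0.465, "tz": -0.466, "rx": 1.084, "gripper": 0.085}
  ]
}}

```text
$.plan[0]: bad value
```

```bash
python3 - <<'E'
from h import *
s=arm.get_state(); c=read_camera('wrist'); save(c,'w2.png'); np.savez('w2.npz',**c,**{'s_'+k:v for k,v in s.items()}); print(s['t'],s['joint_positions'].round(3),s['eef_pos'].round(4),rot(s).as_matrix().round(3))
E
```

```text
0.3 [ 1.02   0.245  1.558 -0.     1.339 -0.174] [0.239  0.6043 0.2529] [[-0.    -0.93   0.368]
 [-0.001  0.368  0.93 ]
 [-1.     0.    -0.001]]
```

View pics/w2.png

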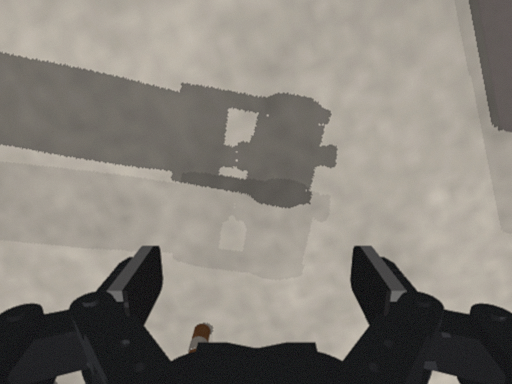

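The call was refused and nothing moved, so the picture is unchanged. I'll try again with every key given in each row.

>>> {"op": "apply_moves", "data": {
  "plan": [
    {"tx": -0.108, "ty": -0.465, "tz": -0.466, "rx": 1.084, "ry": 0.0, "rz": 0.0, "gripper": 0.085},
    {"tx": -0.108, "ty": -0.465, "tz": -0.466, "rx": 1.084, "ry": 0.0, "rz": 0.0, "gripper": 0.085},
    {"tx": -0.108, "ty": -0.465, "tz": -0.466, "rx": 1.084, "ry": 0.0, "rz": 0.0, "gripper": 0.085},
    {"tx": -0.108, "ty": -0.465, "tz": -0.466, "rx": 1.084, "ry": 0.0, "rz": 0.0, "gripper": 0.085},
    {"tx": -0.108, "ty": -0.465, "tz": -0.466, "rx": 1.084, "ry": 0.0, "rz": 0.0, "gripper": 0.085},
    {"tx": -0.108, "ty": -0.465, "tz": -0.466, "rx": 1.084, "ry": 0.0, "rz": 0.0, "gripper": 0.085},
    {"tx": -0.108, "ty": -0.465, "tz": -0.466, "rx": 1.084, "ry": 0.0, "rz": 0.0, "gripper": 0.085},
    {"tx": -0.108, "ty": -0.465, "tz": -0.466, "rx": 1.084, "ry": 0.0, "rz": 0.0, "gripper": 0.085},
    {"tx": -0.108, "ty": -0.465, "tz": -0.466, "rx": 1.084, "ry": 0.0, "rz": 0.0, "gripper": 0.085},
    {"tx": -0.108, "ty": -0.465, "tz": -0.466, "rx": 1.084, "ry": 0.0, "rz": 0.0, "gripper": 0.085},
    {"tx": -0.108, "ty": -0.465, "tz": -0.466, "rx": 1.084, "ry": 0.0, "rz": 0.0, "gripper": 0.085},
    {"tx": -0.108, "ty": -0.465, "tz": -0.466, "rx": 1.084, "ry": 0.0, "rz": 0.0, "gripper": 0.085},
    {"tx": -0.108, "ty": -0.465, "tz": -0.466, "rx": 1.084, "ry": 0.0, "rz": 0.0, "gripper": 0.085},
    {"tx": -0.108, "ty": -0.465, "tz": -0.466, "rx": 1.084, "ry": 0.0, "rz": 0.0, "gripper": 0.085},
    {"tx": -0.108, "ty": -0.465, "tz": -0.466, "rx": 1.084, "ry": 0.0, "rz": 0.0, "gripper": 0.085}
  ]
}}

```text
t: 2.22
eef_pos: [0.4998, 0.001, 0.3612]
tool_rot: [0.706, -0.039, 0.706, 0.039]
contact_force: [0.8, 0.8, -0.2]
gripper_width: 0.085
```

```bash
python3 - <<'E'
from h import *
s=arm.get_state(); c=read_camera('wrist'); save(c,'w3.png'); np.savez('w3.npz',**c,**{'s_'+k:v for k,v in s.items()}); print(s['t'],s['joint_positions'].round(3),s['eef_pos'].round(4),rot(s).as_matrix().round(3))
E
```

```text
2.225 [-0.225 -0.187  1.805  0.     1.524 -0.337] [0.4998 0.001  0.3612] [[-0.    -0.111  0.994]
 [ 0.     0.994  0.111]
 [-1.     0.    -0.   ]]
```

View pics/w3.png

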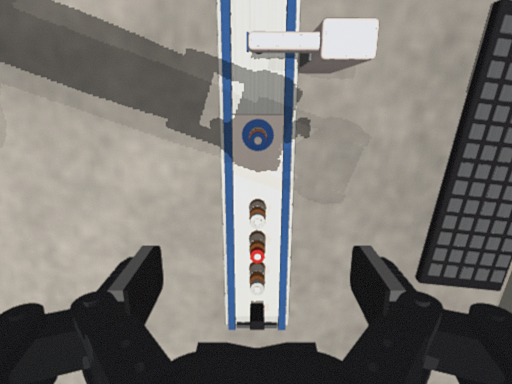

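The wrist view shows the station upright in columns 218–300. The mark is at (258,134), the red cap at (257,256), the handle at (257,315), and the needle arm runs along row 42 with the column at (350,38). Now to measure these.

```bash
python3 - <<'E'
from h import *
d=np.load('w3.npz'); c={k:d[k] for k in d if not k.startswith('s_')}; s={k[2:]:d[k] for k in d if k.startswith('s_')}
img=c['color']; hsv=cv2.cvtColor(img,cv2.COLOR_RGB2HSV)
blue=((hsv[...,0]>100)&(hsv[...,0]<125)&(hsv[...,1]>110)&(hsv[...,2]>40))
k,l,st,ce=cv2.connectedComponentsWithStats(blue.astype(np.uint8))
mid=[]
lines={}
for i in range(1,k):
    if st[i,4]>60:
        print(st[i],ce[i].round(1),onplane(c,ce[i],.024,s)[0].round(4))
# strip edges row by row: inner edges
def edge(rows,lo,hi):
    out=[]
    for r in rows:
        q=np.nonzero(blue[r,lo:hi])[0]
        if len(q)>3: out.append((q.mean()+lo,r))
    return np.array(out)
for nm,lo,hi in(('L',214,238),('R',276,304)):
    e=edge(list(range(175,320)),lo,hi); P=onplane(c,e,.024,s); f=np.polyfit(P[:,1],P[:,0],1); print(nm,len(e),f,np.degrees(np.arctan(-f[0])), 'res',np.std(P[:,0]-np.polyval(f,P[:,1])))
P=cloud(c,s)
z=P[...,2]
# column top by height
for nm,a,b,box in(('col',.165,.185,(0,80,300,400)),('arm',.150,.17,(0,80,240,318)),('handle',.07,.09,(290,340,240,275)),('caps',.088,.1,(180,300,240,275))):
    r0,r1,c0,c1=box; m=np.zeros(z.shape,np.uint8); m[r0:r1,c0:c1]=((z>a)&(z<b))[r0:r1,c0:c1]
    k,l,st,ce=cv2.connectedComponentsWithStats(m)
    for i in range(1,k):
        if st[i,4]>15:
            Q=P[l==i]; rr=cv2.minAreaRect((Q[:,:2]*1000).astype(np.float32)); print(nm,st[i],ce[i].round(1),'z',np.median(Q[:,2]).round(4),'mean',Q.mean(0).round(4),'rect',np.round(rr[0],1),np.round(rr[1],1),round(rr[2],1))
# disc
disc=blue.copy(); disc[:110]=0; disc[160:]=0; disc[:,:240]=0; disc[:,277:]=0
cs,_=cv2.findContours(disc.astype(np.uint8),cv2.RETR_EXTERNAL,cv2.CHAIN_APPROX_NONE); q=max(cs,key=cv2.contourArea)[:,0]
W=onplane(c,q,.036,s); print('disc',cv2.minEnclosingCircle((W[:,:2]*1000).astype(np.float32)),cv2.fitEllipse((W[:,:2]*1000).astype(np.float32)))
im=cv2.resize(img[0:330,210:390],None,fx=3,fy=1.8); cv2.imwrite('pics/w3z.png',cv2.resize(img[280:340,215:305],None,fx=8,fy=8)[...,::-1])
E
```

```text
[ 221    0   14  330 2368] [227.9 153.2] [ 0.4607 -0.0095  0.024 ]
[287   0   9  31 257] [290.8  14.8] [0.5251 0.1774 0.024 ]
[ 278   53   16  277 1854] [285.7 184. ] [ 0.5496 -0.0455  0.024 ]
[242 120  31  31 564] [257.4 134.6] [0.4999 0.0216 0.024 ]
L 145 [-0.10884987  0.45963768] 6.212180563090896 res 0.00037418123505215543
R 145 [-0.10828182  0.54477953] 6.180012736950329 res 0.00032343452721295775
col [ 300   17   79   44 2533] [346.3  38.4] z 0.1748 mean [0.5653 0.1296 0.1741] rect [559.4 129.2] [67.6 34. ] 4.8
arm [ 247   31   71   29 1481] [282.5  41.1] z 0.1645 mean [0.5107 0.123  0.1634] rect [511.9 121.1] [67.2 22.4] 5.3
handle [250 316  15  14 207] [257.  322.5] z 0.0813 mean [ 0.5296 -0.247   0.0797] rect [ 529.9 -249.1] [21.1 17.7] 5.6
caps [250 213  16  15 193] [257.4 219.9] z 0.094 mean [ 0.5111 -0.0796  0.0937] rect [511.5 -80.1] [19.5 19. ] 51.8
caps [250 248  15  15 182] [257.2 254.9] z 0.094 mean [ 0.5165 -0.1294  0.0936] rect [ 516.4 -130.5] [18.9 19.5] 6.2
caps [250 280  15  15 172] [257.  287.2] z 0.0939 mean [ 0.5219 -0.1786  0.0935] rect [ 522.3 -179.8] [19.5 19.5] 17.0
disc ((499.5185241699219, 22.568443298339844), 21.135631561279297) ((499.6365051269531, 22.61652374267578), (40.81572341918945, 41.08261489868164), 57.63327407836914)
```

View pics/w3z.png

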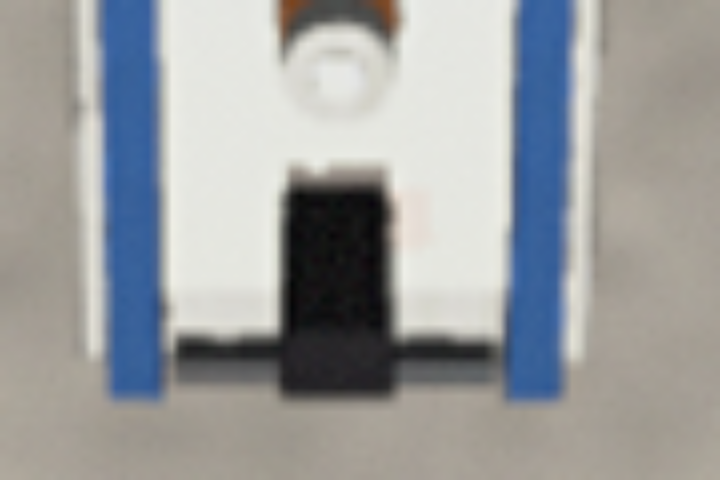

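```bash
python3 - <<'E'
from h import *
d=np.load('w3.npz'); c={k:d[k] for k in d if not k.startswith('s_')}; s={k[2:]:d[k] for k in d if k.startswith('s_')}
sy=np.array([-.1080,.9942]); sx=np.array([.9942,.108])
P=cloud(c,s); z=P[...,2]
for nm,a,b,(r0,r1,c0,c1) in(('col',.172,.178,(0,80,322,400)),('arm',.161,.168,(0,80,240,318))):
    m=np.zeros(z.shape,bool); m[r0:r1,c0:c1]=((z>a)&(z<b))[r0:r1,c0:c1]
    Q=P[m][:,:2]; A=Q@sy; X=Q@sx
    print(nm,m.sum(),'along',np.percentile(A,[0,2,50,98,100]).round(4),'x',np.percentile(X,[0,2,50,98,100]).round(4))
e=onplane(c,[[228,330],[282,330]],.024,s); print('end',e[:,:2]@sy)
print('mid x', np.dot([.5022-.1085*.02,.02],sx))
for y in range(24,64,4):
    print(y,[ (int(v)) for v in c['color'][y,240:330:6].mean(1)])
cv2.imwrite('pics/w3n.png',cv2.resize(c['color'][0:80,230:390],None,fx=5,fy=5)[...,::-1])
E
```

```text
col 2251 along [0.0512 0.0522 0.0682 0.0839 0.085 ] x [0.5545 0.5557 0.5787 0.6021 0.6037]
arm 1292 along [0.0605 0.0607 0.0678 0.0757 0.0759] x [0.4896 0.4914 0.5213 0.5512 0.5528]
end [-0.36255211 -0.36221637]
mid x 0.49928982599999994
24 [227, 227, 227, 228, 228, 226, 227, 227, 105, 102, 157, 163, 158, 156, 228]
28 [227, 227, 228, 227, 228, 227, 228, 226, 103, 101, 146, 160, 161, 90, 228]
32 [227, 184, 214, 212, 211, 209, 208, 207, 211, 205, 202, 202, 195, 205, 230]
36 [227, 183, 230, 230, 230, 232, 230, 230, 231, 230, 231, 230, 230, 230, 231]
40 [227, 183, 229, 231, 230, 230, 231, 230, 231, 231, 230, 230, 230, 234, 231]
44 [227, 184, 231, 230, 230, 231, 230, 230, 230, 230, 230, 230, 231, 233, 230]
48 [228, 185, 210, 209, 211, 212, 211, 214, 218, 216, 215, 218, 217, 200, 231]
52 [228, 225, 116, 68, 109, 108, 107, 106, 86, 90, 78, 85, 90, 89, 231]
56 [228, 228, 142, 146, 146, 149, 143, 147, 60, 86, 51, 50, 87, 93, 230]
60 [228, 228, 229, 228, 230, 219, 221, 218, 97, 168, 49, 47, 93, 98, 89]
```

View pics/w3n.png

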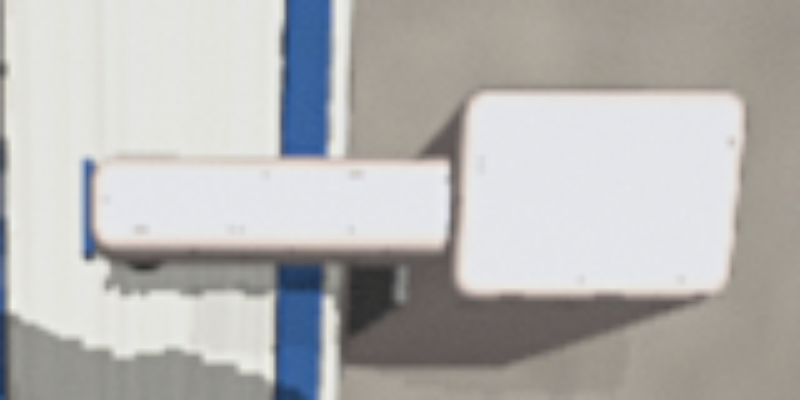

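Everything agrees. The pocket and handle spacings match the drawing within 2 mm, and the needle sits at 0.068 along the channel by column, arm and end stop. The mark is at about -0.031, so the travel is about 99 mm. Next I'll grip the handle at (0.530, -0.249).

>>> {"op": "apply_moves", "data": {
  "plan": [
    {"tx": 0.191, "ty": -0.252, "tz": 0.002, "rx": 0.003, "ry": 0, "rz": 0, "gripper": 0.085},
    {"tx": 0.191, "ty": -0.252, "tz": 0.002, "rx": 0.003, "ry": 0, "rz": 0, "gripper": 0.085},
    {"tx": 0.191, "ty": -0.252, "tz": 0.002, "rx": 0.003, "ry": 0, "rz": 0, "gripper": 0.085},
    {"tx": 0.191, "ty": -0.252, "tz": 0.002, "rx": 0.003, "ry": 0, "rz": 0, "gripper": 0.085},
    {"tx": 0.191, "ty": -0.252, "tz": 0.002, "rx": 0.003, "ry": 0, "rz": 0, "gripper": 0.085},
    {"tx": 0.191, "ty": -0.252, "tz": 0.002, "rx": 0.003, "ry": 0, "rz": 0, "gripper": 0.085},
    {"tx": 0.191, "ty": -0.252, "tz": 0.002, "rx": 0.003, "ry": 0, "rz": 0, "gripper": 0.06},
    {"tx": 0.191, "ty": -0.252, "tz": 0.002, "rx": 0.003, "ry": 0, "rz": 0, "gripper": 0.06},
    {"tx": 0.23, "ty": -0.252, "tz": 0.002, "rx": 0.003, "ry": 0, "rz": 0, "gripper": 0.06},
    {"tx": 0.265, "ty": -0.252, "tz": 0.002, "rx": 0.003, "ry": 0, "rz": 0, "gripper": 0.06},
    {"tx": 0.291, "ty": -0.252, "tz": 0.002, "rx": 0.003, "ry": 0, "rz": 0, "gripper": 0.06},
    {"tx": 0.291, "ty": -0.252, "tz": 0.002, "rx": 0.003, "ry": 0, "rz": 0, "gripper": 0.06},
    {"tx": 0.291, "ty": -0.252, "tz": 0.002, "rx": 0.003, "ry": 0, "rz": 0, "gripper": 0.06}
  ]
}}

```text
t: 3.9
eef_pos: [0.531, -0.2504, 0.0724]
tool_rot: [0.707, -0.039, 0.705, 0.037]
contact_force: [-0.4, -0.5, 0.8]
gripper_width: 0.0598
```

```bash
python3 - <<'E'
from h import *
s=arm.get_state(); c=read_camera('wrist'); save(c,'w4.png'); print(s['t'],s['eef_pos'].round(4),s['contact_force'].round(1))
E
```

```text
3.9 [ 0.531  -0.2504  0.0724] [-0.4 -0.5  0.8]
```

View pics/w4.png

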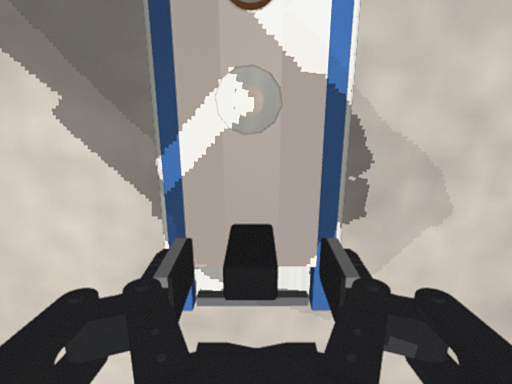

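The handle top is at (251,262), with the jaws at 192 and 320, so it sits about 2 mm left of the jaw centre. I'll shift to centre on it and close.

>>> {"op": "apply_moves", "data": {
  "plan": [
    {"tx": 0.002, "ty": 0.001, "tz": -0.002, "rx": 0, "ry": 0, "rz": 0, "gripper": 0.06},
    {"tx": 0.002, "ty": 0.001, "tz": -0.002, "rx": 0, "ry": 0, "rz": 0, "gripper": 0.015},
    {"tx": 0.002, "ty": 0.001, "tz": -0.002, "rx": 0, "ry": 0, "rz": 0, "gripper": 0.015},
    {"tx": 0.002, "ty": 0.001, "tz": -0.002, "rx": 0, "ry": 0, "rz": 0, "gripper": 0.015},
    {"tx": 0.002, "ty": 0.001, "tz": -0.002, "rx": 0, "ry": 0, "rz": 0, "gripper": 0.015},
    {"tx": 0.002, "ty": 0.001, "tz": -0.002, "rx": 0, "ry": 0, "rz": 0, "gripper": 0.015},
    {"tx": 0.002, "ty": 0.001, "tz": -0.002, "rx": 0, "ry": 0, "rz": 0, "gripper": 0.015}
  ]
}}

```text
t: 4.82
eef_pos: [0.5279, -0.2497, 0.0687]
tool_rot: [0.706, -0.038, 0.706, 0.038]
contact_force: [-0.4, 0.9, 5.7]
gripper_width: 0.0212
```

```bash
python3 - <<'E'
from h import *
s=arm.get_state(); print(s['t'],s['eef_pos'].round(4),s['contact_force'].round(1),s['gripper_width'],rot(s).as_matrix().round(4)); sy=np.array([-.1080,.9942]); goto(np.r_[s['eef_pos'][:2]+.09*sy,s['eef_pos'][2]])
E
```

```text
4.825 [ 0.5279 -0.2497  0.0687] [-0.4  0.9  5.7] 0.021162777857334877 [[ 6.000e-04 -1.067e-01  9.943e-01]
 [-4.000e-04  9.943e-01  1.067e-01]
 [-1.000e+00 -4.000e-04  5.000e-04]]
t [-0.      0.09   -0.0001] r [0. 0. 0.]
```

>>> {"op": "apply_moves", "data": {
  "plan": [
    {"tx": 0, "ty": 0.003, "tz": 0, "rx": 0, "ry": 0, "rz": 0, "gripper": 0.015},
    {"tx": 0, "ty": 0.009, "tz": 0, "rx": 0, "ry": 0, "rz": 0, "gripper": 0.015},
    {"tx": 0, "ty": 0.017, "tz": 0, "rx": 0, "ry": 0, "rz": 0, "gripper": 0.015},
    {"tx": 0, "ty": 0.025, "tz": 0, "rx": 0, "ry": 0, "rz": 0, "gripper": 0.015},
    {"tx": 0, "ty": 0.033, "tz": 0, "rx": 0, "ry": 0, "rz": 0, "gripper": 0.015},
    {"tx": 0, "ty": 0.041, "tz": 0, "rx": 0, "ry": 0, "rz": 0, "gripper": 0.015},
    {"tx": 0, "ty": 0.049, "tz": 0, "rx": 0, "ry": 0, "rz": 0, "gripper": 0.015},
    {"tx": 0, "ty": 0.057, "tz": 0, "rx": 0, "ry": 0, "rz": 0, "gripper": 0.015},
    {"tx": 0, "ty": 0.065, "tz": 0, "rx": 0, "ry": 0, "rz": 0, "gripper": 0.015},
    {"tx": 0, "ty": 0.073, "tz": 0, "rx": 0, "ry": 0, "rz": 0, "gripper": 0.015},
    {"tx": 0, "ty": 0.081, "tz": 0, "rx": 0, "ry": 0, "rz": 0, "gripper": 0.015},
    {"tx": 0, "ty": 0.087, "tz": 0, "rx": 0, "ry": 0, "rz": 0, "gripper": 0.015},
    {"tx": 0, "ty": 0.09, "tz": 0, "rx": 0, "ry": 0, "rz": 0, "gripper": 0.015},
    {"tx": 0, "ty": 0.09, "tz": 0, "rx": 0, "ry": 0, "rz": 0, "gripper": 0.015}
  ]
}}

```text
t: 6.58
eef_pos: [0.5185, -0.161, 0.0687]
tool_rot: [0.707, -0.039, 0.706, 0.037]
contact_force: [0.9, -5.0, 3.2]
gripper_width: 0.0209
```

```bash
python3 - <<'E'
from h import *
s=arm.get_state(); c=read_camera('wrist'); save(c,'w5.png'); np.savez('w5.npz',**c,**{'s_'+k:v for k,v in s.items()})
print(s['t'],s['eef_pos'].round(4),s['contact_force'].round(1),s['gripper_width'])
k=read_camera('scene'); cv2.imwrite('pics/s5.png',cv2.resize(k['color'][165:260,170:330],None,fx=5,fy=5,interpolation=cv2.INTER_CUBIC)[...,::-1])
E
```

```text
6.575 [ 0.5185 -0.161   0.0687] [ 0.9 -5.   3.2] 0.02093164694200251
```

View pics/w5.png

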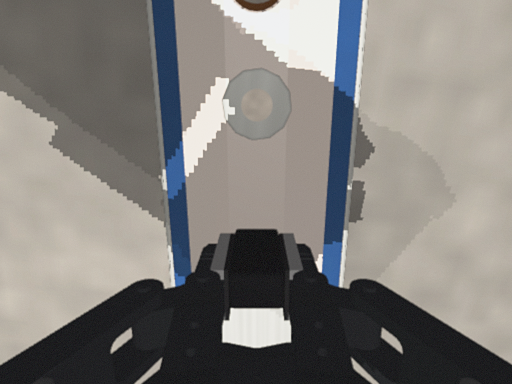

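View pics/s5.png

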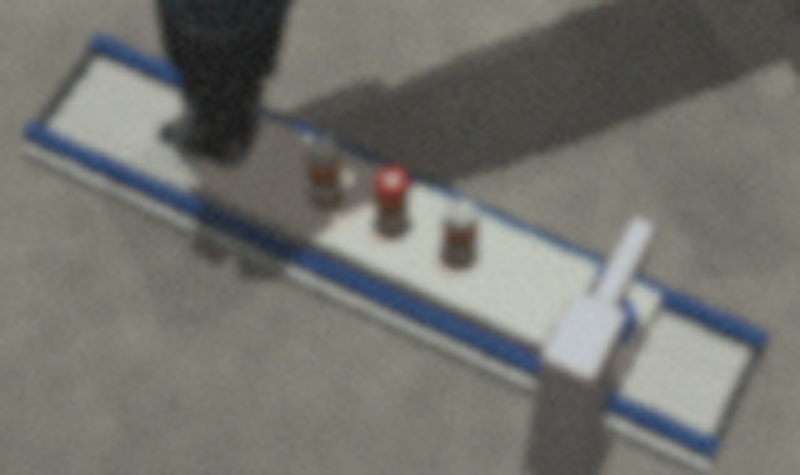

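```bash
python3 - <<'E'
from h import *
d=np.load('w3.npz'); c={k:d[k] for k in d if not k.startswith('s_')}; s={k[2:]:d[k] for k in d if k.startswith('s_')}
sy=np.array([-.1080,.9942])
g=cv2.cvtColor(c['color'],cv2.COLOR_RGB2GRAY)
for col in (238,246,258,268,274): print(col,g[104:122,col])
z=cloud(c,s)[...,2]; print((z[104:122,258]*1000).round(0))
for r in (111.5,112.5,113.5,114.5): print(r,onplane(c,[[258,r]],.036,s)[0,:2]@sy-.160+.133)
# disc vertical extent
print(c['color'][114:156,258])
E
```

```text
238 [131 127 128 130 130 128 127 127 127 123 115 129 141 139 138 140 139 138]
246 [126 130 127 126 126 124 127 127 127 122 114 130 141 139 141 141 141 142]
258 [125 126 126 127 125 127 125 127 127 121 108 125 143 140 124  85  60  64]
268 [125 127 124 126 123 126 126 125 126 121 108 126 140 141 141 140 142 142]
274 [129 130 126 129 129 128 131 130 129 124 110 127 140 141 141 139 140 141]
[13. 10. 13. 10. 11. 12. 13. 13. 11. 11. 33. 36. 35. 35. 37. 37. 36. 36.]
111.5 -0.027279782218421478
112.5 -0.028591548648173093
113.5 -0.029905560917632024
114.5 -0.03122182479930155
[[111 108 102]
 [131 123 117]
 [150 142 133]
 [149 138 131]
 [125 122 128]
 [ 72  86 117]
 [ 34  63 113]
 [ 38  67 115]
 [ 34  65 112]
 [ 37  65 114]
 [ 36  67 114]
 [ 38  66 116]
 [ 51  66  99]
 [ 88  85  87]
 [107  94  83]
 [102  77  58]
 [116  70  31]
 [ 95  58  61]
 [ 36  57 101]
 [ 43  73 123]
 [ 34  66 114]
 [ 38  66 114]
 [ 74  87 117]
 [126 121 122]
 [147 136 125]
 [146 138 126]
 [147 138 130]
 [145 138 128]
 [152 142 129]
 [141 132 124]
 [100 102 118]
 [ 40  63 110]
 [ 35  63 113]
 [ 35  63 111]
 [ 31  56 100]
 [ 29  53 101]
 [ 62  78 112]
 [122 117 122]
 [148 137 129]
 [145 136 128]
 [144 136 128]
 [145 136 129]]
```

>>> {"op": "apply_moves", "data": {
  "plan": [
    {"tx": 0, "ty": 0.004, "tz": 0, "rx": 0, "ry": 0, "rz": 0, "gripper": 0.015},
    {"tx": 0, "ty": 0.0075, "tz": 0, "rx": 0, "ry": 0, "rz": 0, "gripper": 0.015},
    {"tx": 0, "ty": 0.0095, "tz": 0, "rx": 0, "ry": 0, "rz": 0, "gripper": 0.015},
    {"tx": 0, "ty": 0.0095, "tz": 0, "rx": 0, "ry": 0, "rz": 0, "gripper": 0.015},
    {"tx": 0, "ty": 0.0095, "tz": 0, "rx": 0, "ry": 0, "rz": 0, "gripper": 0.015},
    {"tx": 0, "ty": 0.0095, "tz": 0, "rx": 0, "ry": 0, "rz": 0, "gripper": 0.015}
  ]
}}

```text
t: 7.42
eef_pos: [0.5175, -0.1516, 0.0687]
tool_rot: [0.707, -0.039, 0.706, 0.037]
contact_force: [0.3, -5.0, 3.3]
gripper_width: 0.0213
```

```bash
python3 - <<'E'
from h import *
s=arm.get_state(); print(s['t'],s['eef_pos'].round(4),s['contact_force'].round(1),s['gripper_width']); print((s['eef_pos'][:2]-[.5279,-.2497])@np.array([-.1080,.9942]))
goto([.4998,.001,.3612],st=s); goto([s['eef_pos'][0],s['eef_pos'][1],.36],st=s)
E
```

```text
7.425 [ 0.5175 -0.1516  0.0687] [ 0.3 -5.   3.3] 0.021328284818209142
0.09866042691892844
t [-0.2928  0.1529 -0.001 ] r [0. 0. 0.]
t [-0.2913 -0.0007  0.0003] r [0. 0. 0.]
```

>>> {"op": "apply_moves", "data": {
  "plan": [
    {"tx": 0, "ty": 0, "tz": 0, "rx": 0, "ry": 0, "rz": 0, "gripper": 0.06},
    {"tx": 0, "ty": 0, "tz": 0, "rx": 0, "ry": 0, "rz": 0, "gripper": 0.06},
    {"tx": 0, "ty": 0, "tz": 0, "rx": 0, "ry": 0, "rz": 0, "gripper": 0.06},
    {"tx": 0, "ty": 0, "tz": 0, "rx": 0, "ry": 0, "rz": 0, "gripper": 0.06},
    {"tx": -0.03, "ty": 0, "tz": 0, "rx": 0, "ry": 0, "rz": 0, "gripper": 0.06},
    {"tx": -0.08, "ty": 0, "tz": 0, "rx": 0, "ry": 0, "rz": 0, "gripper": 0.06},
    {"tx": -0.14, "ty": 0, "tz": 0, "rx": 0, "ry": 0, "rz": 0, "gripper": 0.06},
    {"tx": -0.2, "ty": 0.02, "tz": 0, "rx": 0, "ry": 0, "rz": 0, "gripper": 0.06},
    {"tx": -0.24, "ty": 0.06, "tz": 0, "rx": 0, "ry": 0, "rz": 0, "gripper": 0.06},
    {"tx": -0.28, "ty": 0.1, "tz": 0, "rx": 0, "ry": 0, "rz": 0, "gripper": 0.06},
    {"tx": -0.293, "ty": 0.15, "tz": -0.001, "rx": 0, "ry": 0, "rz": 0, "gripper": 0.06},
    {"tx": -0.293, "ty": 0.15, "tz": -0.001, "rx": 0, "ry": 0, "rz": 0, "gripper": 0.06},
    {"tx": -0.293, "ty": 0.15, "tz": -0.001, "rx": 0, "ry": 0, "rz": 0, "gripper": 0.06}
  ]
}}

```text
t: 9.05
eef_pos: [0.4998, -0.0016, 0.3608]
tool_rot: [0.706, -0.038, 0.706, 0.038]
contact_force: [-0.3, -0.2, -0.5]
gripper_width: 0.0599
```

```bash
python3 - <<'E'
from h import *
s=arm.get_state(); c=read_camera('wrist'); save(c,'w6.png'); np.savez('w6.npz',**c,**{'s_'+k:v for k,v in s.items()})
img=c['color']; hsv=cv2.cvtColor(img,cv2.COLOR_RGB2HSV)
sy=np.array([-.1080,.9942]); sx=np.array([.9942,.108]); P=cloud(c,s); z=P[...,2]
for nm,a,b,(r0,r1,c0,c1) in(('col',.172,.178,(0,80,322,400)),('arm',.161,.168,(0,80,240,318))):
    m=np.zeros(z.shape,bool); m[r0:r1,c0:c1]=((z>a)&(z<b))[r0:r1,c0:c1]
    Q=P[m][:,:2]; A=Q@sy; X=Q@sx
    print(nm,m.sum(),'along',((A.min()+A.max())/2).round(4),'x',X.min().round(4),X.max().round(4))
for nm,a,b,(r0,r1,c0,c1) in (('handle',.07,.09,(200,340,235,280)),('caps',.088,.1,(60,300,235,280))):
    m=np.zeros(z.shape,np.uint8); m[r0:r1,c0:c1]=((z>a)&(z<b))[r0:r1,c0:c1]
    k,l,st,ce=cv2.connectedComponentsWithStats(m)
    for i in range(1,k):
        if st[i,4]>60:
            Q=P[l==i]; rr=cv2.minAreaRect((Q[:,:2]*1000).astype(np.float32)); p=np.array(rr[0])/1000; print(nm,st[i],'z',np.median(Q[:,2]).round(4),'p',p.round(4),'a',(p@sy).round(4),'x',(p@sx).round(4))
print(s['t'],s['eef_pos'].round(4),rot(s).as_matrix().round(4)[:2])
cv2.imwrite('pics/w6n.png',cv2.resize(img[0:100,215:345],None,fx=6,fy=6)[...,::-1])
E
```

```text
col 2276 along 0.068 x 0.5544 0.6039
arm 1295 along 0.0678 x 0.4897 0.5528
handle [250 207  17  12  98] z 0.0789 p [ 0.5106 -0.0779] a -0.1326 x 0.4992
handle [250 255  16  14 216] z 0.0813 p [ 0.5184 -0.1511] a -0.2062 x 0.499
caps [250 134  17  17 217] z 0.0941 p [0.5004 0.0175] a -0.0366 x 0.4994
caps [250 174  16  17 203] z 0.0939 p [ 0.5059 -0.0324] a -0.0869 x 0.4994
caps [251 212  15  16 192] z 0.094 p [ 0.5113 -0.0821] a -0.1368 x 0.4995
9.05 [ 0.4998 -0.0016  0.3608] [[-8.000e-04 -1.071e-01  9.943e-01]
 [-2.000e-04  9.943e-01  1.071e-01]]
```

View pics/w6.png

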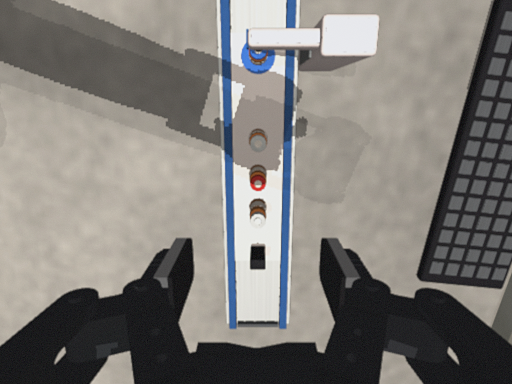

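View pics/w6n.png

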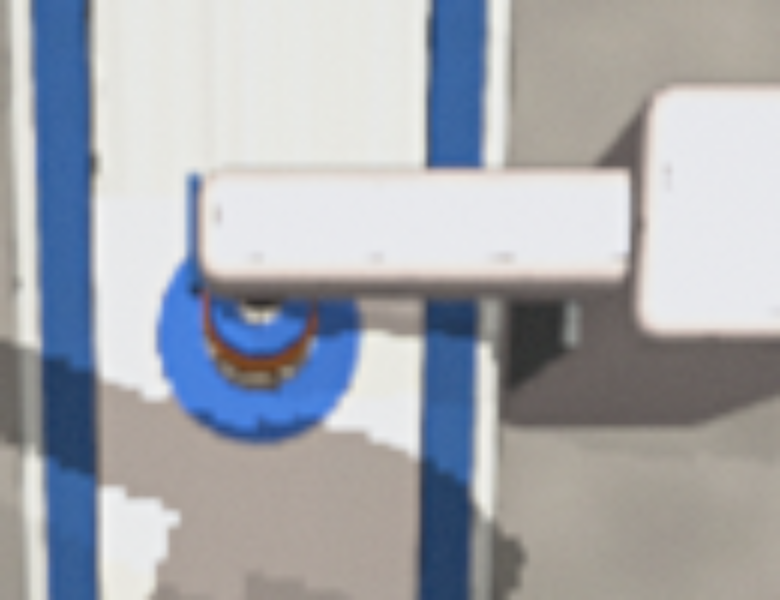

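>>> {"op": "apply_moves", "data": {
  "plan": [
    {"tx": 0.05, "ty": -0.0315, "tz": 0.0027, "rx": 0, "ry": 0, "rz": 0, "gripper": 0.06},
    {"tx": 0.11, "ty": -0.0315, "tz": 0.0027, "rx": 0, "ry": 0, "rz": 0, "gripper": 0.06},
    {"tx": 0.17, "ty": -0.0315, "tz": 0.0027, "rx": 0, "ry": 0, "rz": 0, "gripper": 0.06},
    {"tx": 0.2, "ty": -0.0315, "tz": 0.0027, "rx": 0, "ry": 0, "rz": 0, "gripper": 0.06},
    {"tx": 0.22, "ty": -0.0315, "tz": 0.0027, "rx": 0, "ry": 0, "rz": 0, "gripper": 0.06},
    {"tx": 0.22, "ty": -0.0315, "tz": 0.0027, "rx": 0, "ry": 0, "rz": 0, "gripper": 0.06},
    {"tx": 0.22, "ty": -0.0315, "tz": 0.0027, "rx": 0, "ry": 0, "rz": 0, "gripper": 0.06}
  ]
}}

```text
t: 9.98
eef_pos: [0.5065, -0.0333, 0.1419]
tool_rot: [0.706, -0.038, 0.706, 0.037]
contact_force: [0.1, -0.0, -0.5]
gripper_width: 0.0601
```

```bash
python3 - <<'E'
from h import *
sy=np.array([-.1080,.9942])
d=np.load('w6.npz'); c={k:d[k] for k in d if not k.startswith('s_')}; s={k[2:]:d[k] for k in d if k.startswith('s_')}
b=c['color'][60:82,258].astype(int); print(b[:,2]-b[:,0])
for r in (72.5,73,73.5): print('disc',r,onplane(c,[[258,r]],.036,s)[0,:2]@sy+.022)
g=cv2.cvtColor(c['color'],cv2.COLOR_RGB2GRAY); print(g[26:40,236])
for r in (31.5,32.5,33.5): print('edge',r,onplane(c,[[236,r]],.036,s)[0,:2]@sy-.027)
s=arm.get_state(); c=read_camera('wrist'); save(c,'w7.png'); print(s['t'],s['eef_pos'].round(4))
goto([.5059,-.0326,.065],st=s)
E
```

```text
[-79 -72 -30 -32   3 112 154 147 147 130  98  91  91  54  -3 -22 -20 -18
 -20 -19 -19 -18]
disc 72.5 0.06852465865109272
disc 73 0.06791131122184754
disc 73.5 0.06729745591598457
[232 231 231 232 232 232 232 233 233 232 233 233 233 234]
edge 31.5 0.06814954717013218
edge 32.5 0.06700158647040937
edge 33.5 0.06585178561265734
9.975 [ 0.5065 -0.0333  0.1419]
t [ 0.0769  0.0008 -0.0005] r [0. 0. 0.]
```

View pics/w7.png

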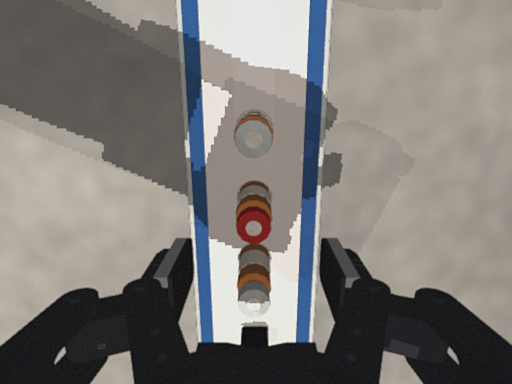

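The red cap is at (253,225), centred between the jaws. The disc edge puts the mark at 0.0675–0.068 against the needle's 0.068. Now I'll go down and grip.

>>> {"op": "apply_moves", "data": {
  "plan": [
    {"tx": 0.03, "ty": 0.0008, "tz": -0.0007, "rx": 0, "ry": 0, "rz": 0, "gripper": 0.06},
    {"tx": 0.06, "ty": 0.0008, "tz": -0.0007, "rx": 0, "ry": 0, "rz": 0, "gripper": 0.06},
    {"tx": 0.077, "ty": 0.0008, "tz": -0.0007, "rx": 0, "ry": 0, "rz": 0, "gripper": 0.06},
    {"tx": 0.077, "ty": 0.0008, "tz": -0.0007, "rx": 0, "ry": 0, "rz": 0, "gripper": 0.06},
    {"tx": 0.077, "ty": 0.0008, "tz": -0.0007, "rx": 0, "ry": 0, "rz": 0, "gripper": 0.04},
    {"tx": 0.077, "ty": 0.0008, "tz": -0.0007, "rx": 0, "ry": 0, "rz": 0, "gripper": 0.015},
    {"tx": 0.077, "ty": 0.0008, "tz": -0.0007, "rx": 0, "ry": 0, "rz": 0, "gripper": 0.015},
    {"tx": 0.077, "ty": 0.0008, "tz": -0.0007, "rx": 0, "ry": 0, "rz": 0, "gripper": 0.015},
    {"tx": 0.077, "ty": 0.0008, "tz": -0.0007, "rx": 0, "ry": 0, "rz": 0, "gripper": 0.015},
    {"tx": 0.077, "ty": 0.0008, "tz": -0.0007, "rx": 0, "ry": 0, "rz": 0, "gripper": 0.015}
  ]
}}

```text
t: 11.28
eef_pos: [0.5061, -0.0321, 0.0656]
tool_rot: [0.707, -0.038, 0.706, 0.038]
contact_force: [-2.4, 0.5, 6.6]
gripper_width: 0.0216
```

```bash
python3 - <<'E'
from h import *
s=arm.get_state(); c=read_camera('wrist'); save(c,'w8.png'); print(s['t'],s['eef_pos'].round(4),s['contact_force'].round(2),s['gripper_width'],rot(s).as_matrix().round(4))
E
```

```text
11.275 [ 0.5061 -0.0321  0.0656] [-2.36  0.52  6.59] 0.021598391259196388 [[ 1.500e-03 -1.070e-01  9.943e-01]
 [-6.000e-04  9.943e-01  1.070e-01]
 [-1.000e+00 -8.000e-04  1.500e-03]]
```

View pics/w8.png

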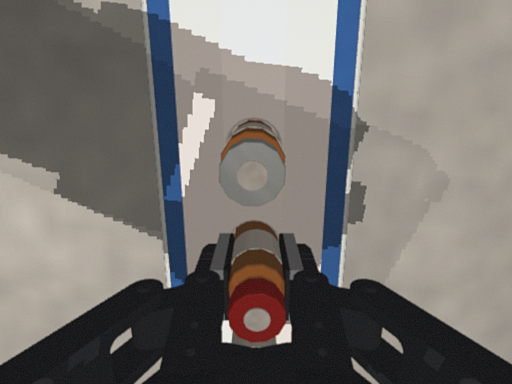

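Gripped: the width is 21.6 mm and the red cap shows at (257,315) between the pads. Lifting straight up.

>>> {"op": "apply_moves", "data": {
  "plan": [
    {"tx": -0.006, "ty": 0, "tz": 0, "rx": 0, "ry": 0, "rz": 0, "gripper": 0.015},
    {"tx": -0.016, "ty": 0, "tz": 0, "rx": 0, "ry": 0, "rz": 0, "gripper": 0.015},
    {"tx": -0.03, "ty": 0, "tz": 0, "rx": 0, "ry": 0, "rz": 0, "gripper": 0.015},
    {"tx": -0.05, "ty": 0, "tz": 0, "rx": 0, "ry": 0, "rz": 0, "gripper": 0.015},
    {"tx": -0.08, "ty": 0, "tz": 0, "rx": 0, "ry": 0, "rz": 0, "gripper": 0.015},
    {"tx": -0.12, "ty": 0, "tz": 0, "rx": 0, "ry": 0, "rz": 0, "gripper": 0.015},
    {"tx": -0.16, "ty": 0, "tz": 0, "rx": 0, "ry": 0, "rz": 0, "gripper": 0.015},
    {"tx": -0.2, "ty": 0, "tz": 0, "rx": 0, "ry": 0, "rz": 0, "gripper": 0.015},
    {"tx": -0.24, "ty": 0, "tz": 0, "rx": 0, "ry": 0, "rz": 0, "gripper": 0.015},
    {"tx": -0.28, "ty": 0, "tz": 0, "rx": 0, "ry": 0, "rz": 0, "gripper": 0.015},
    {"tx": -0.3, "ty": 0, "tz": 0, "rx": 0, "ry": 0, "rz": 0, "gripper": 0.015},
    {"tx": -0.3, "ty": 0, "tz": 0, "rx": 0, "ry": 0, "rz": 0, "gripper": 0.015}
  ]
}}

```text
t: 12.82
eef_pos: [0.5056, -0.0319, 0.3657]
tool_rot: [0.707, -0.038, 0.705, 0.038]
contact_force: [0.8, 0.5, -1.1]
gripper_width: 0.0215
```

```bash
python3 - <<'E'
from h import *
s=arm.get_state(); c=read_camera('wrist'); save(c,'w9.png'); np.savez('w9.npz',**c,**{'s_'+k:v for k,v in s.items()})
print(s['t'],s['joint_positions'].round(3),s['eef_pos'].round(4),s['gripper_width'])
k=read_camera('scene'); save(k,'s9.png')
sy=np.array([-.1080,.9942]); sx=np.array([.9942,.108]); P=cloud(c,s); z=P[...,2]
for nm,a,b,(r0,r1,c0,c1) in (('handle',.07,.09,(200,340,235,280)),('caps',.088,.1,(60,300,235,280))):
    m=np.zeros(z.shape,np.uint8); m[r0:r1,c0:c1]=((z>a)&(z<b))[r0:r1,c0:c1]
    kk,l,st,ce=cv2.connectedComponentsWithStats(m)
    for i in range(1,kk):
        if st[i,4]>60:
            Q=P[l==i]; rr=cv2.minAreaRect((Q[:,:2]*1000).astype(np.float32)); p=np.array(rr[0])/1000; print(nm,st[i],'z',np.median(Q[:,2]).round(4),'p',p.round(4),'a',(p@sy).round(4),'x',(p@sx).round(4))
E
```

```text
12.825 [-0.287 -0.173  1.785  0.     1.528 -0.394] [ 0.5056 -0.0319  0.3657] 0.021496868349029915
caps [247 108  17  17 229] z 0.094 p [0.5003 0.017 ] a -0.0371 x 0.4992
caps [248 188  16  16 195] z 0.094 p [ 0.5115 -0.082 ] a -0.1368 x 0.4997
```

View pics/w9.png

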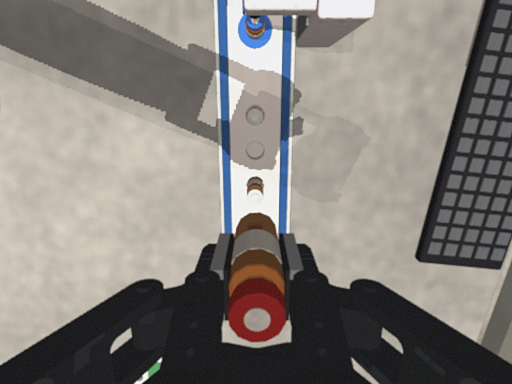

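View pics/s9.png

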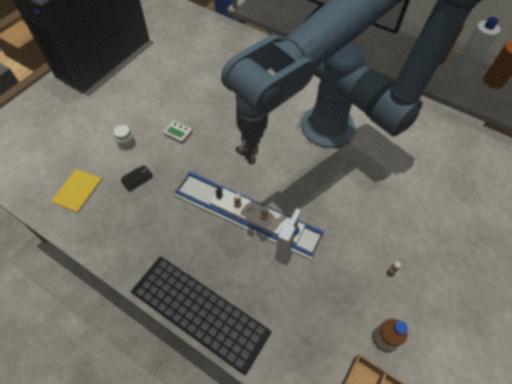

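The vial is out, and the remaining caps confirm the tray stayed put. Laying it over should be a roll of joint 4 towards +y. I'll do a third of it first and check which way the joints go.

>>> {"op": "apply_moves", "data": {
  "plan": [
    {"tx": -0.015, "ty": 0.025, "tz": 0.002, "rx": 0, "ry": -0.067, "rz": 0.161, "gripper": 0.015},
    {"tx": -0.03, "ty": 0.05, "tz": 0.004, "rx": 0, "ry": -0.134, "rz": 0.322, "gripper": 0.015},
    {"tx": -0.045, "ty": 0.076, "tz": 0.006, "rx": 0, "ry": -0.2, "rz": 0.483, "gripper": 0.015},
    {"tx": -0.045, "ty": 0.076, "tz": 0.006, "rx": 0, "ry": -0.2, "rz": 0.483, "gripper": 0.015},
    {"tx": -0.045, "ty": 0.076, "tz": 0.006, "rx": 0, "ry": -0.2, "rz": 0.483, "gripper": 0.015}
  ]
}}

```text
t: 13.55
eef_pos: [0.5029, 0.0441, 0.4077]
tool_rot: [0.742, 0.136, 0.623, 0.208]
contact_force: [0.1, 0.6, -0.9]
gripper_width: 0.0213
```

```bash
python3 - <<'E'
from h import *
s=arm.get_state(); print(s['t'],s['joint_positions'].round(3),s['eef_pos'].round(4),s['gripper_width'],rot(s).as_matrix().round(3))
x=np.array([.283,.959,0]); 
r=rot(s); tx=r.as_matrix()[:,0]; ax=np.cross(tx,x); ax/=np.linalg.norm(ax); ang=np.arccos(tx@x); print('rv',r.inv().apply(ax*ang).round(3)); print('t',r.inv().apply(np.array([.50,.26,.50])-s['eef_pos']).round(3))
E
```

```text
13.55 [-0.38  -0.256  1.834  0.518  1.613 -0.477] [0.5029 0.0441 0.4077] 0.021323308034843055 [[ 0.138 -0.14   0.98 ]
 [ 0.477  0.877  0.058]
 [-0.868  0.46   0.188]]
rv [-0.    -0.403  0.97 ]
t [0.023 0.232 0.027]
```

Joint 4 turned positive to 0.52, as hoped. I'll finish the turn.

>>> {"op": "apply_moves", "data": {
  "plan": [
    {"tx": 0.003, "ty": 0.033, "tz": 0.004, "rx": 0, "ry": -0.058, "rz": 0.139, "gripper": 0.015},
    {"tx": 0.006, "ty": 0.066, "tz": 0.008, "rx": 0, "ry": -0.115, "rz": 0.277, "gripper": 0.015},
    {"tx": 0.01, "ty": 0.1, "tz": 0.012, "rx": 0, "ry": -0.173, "rz": 0.416, "gripper": 0.015},
    {"tx": 0.013, "ty": 0.133, "tz": 0.015, "rx": 0, "ry": -0.23, "rz": 0.554, "gripper": 0.015},
    {"tx": 0.016, "ty": 0.166, "tz": 0.019, "rx": 0, "ry": -0.288, "rz": 0.693, "gripper": 0.015},
    {"tx": 0.02, "ty": 0.2, "tz": 0.023, "rx": 0, "ry": -0.345, "rz": 0.831, "gripper": 0.015},
    {"tx": 0.023, "ty": 0.232, "tz": 0.027, "rx": 0, "ry": -0.403, "rz": 0.97, "gripper": 0.015},
    {"tx": 0.023, "ty": 0.232, "tz": 0.027, "rx": 0, "ry": -0.403, "rz": 0.97, "gripper": 0.015},
    {"tx": 0.023, "ty": 0.232, "tz": 0.027, "rx": 0, "ry": -0.403, "rz": 0.97, "gripper": 0.015},
    {"tx": 0.023, "ty": 0.232, "tz": 0.027, "rx": 0, "ry": -0.403, "rz": 0.97, "gripper": 0.015}
  ]
}}

```text
t: 14.8
eef_pos: [0.5004, 0.2595, 0.5021]
tool_rot: [0.666, 0.445, 0.332, 0.498]
contact_force: [-0.1, -0.7, 0.8]
gripper_width: 0.0212
```

```bash
python3 - <<'E'
from h import *
s=arm.get_state(); print(s['t'],s['joint_positions'].round(3),s['joint_velocities'].round(3),s['eef_pos'].round(4),s['gripper_width'],rot(s).as_matrix().round(3))
c=read_camera('wrist'); save(c,'w10.png'); k=read_camera('scene'); save(k,'s10.png'); t=read_camera('top'); save(t,'t10.png')
cv2.imwrite('pics/s10z.png',cv2.resize(k['color'][120:260,170:370],None,fx=4,fy=4,interpolation=cv2.INTER_CUBIC)[...,::-1])
E
```

```text
14.8 [-0.177 -0.302  2.063  1.593  1.462 -0.586] [-0.003 -0.003  0.003  0.007 -0.    -0.003] [0.5004 0.2595 0.5021] 0.02123990613770588 [[ 0.284 -0.369  0.885]
 [ 0.959  0.108 -0.262]
 [ 0.001  0.923  0.384]]
```

View pics/w10.png

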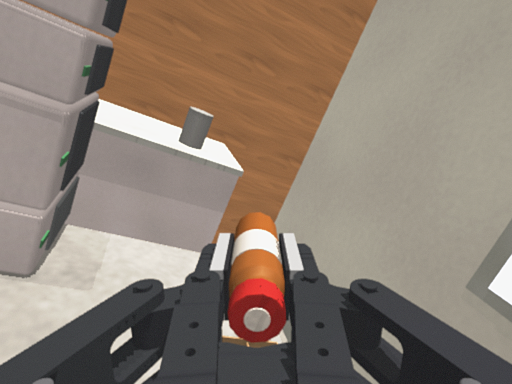

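View pics/s10.png

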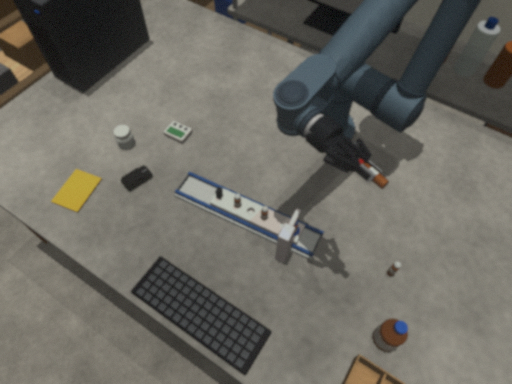

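View pics/t10.png

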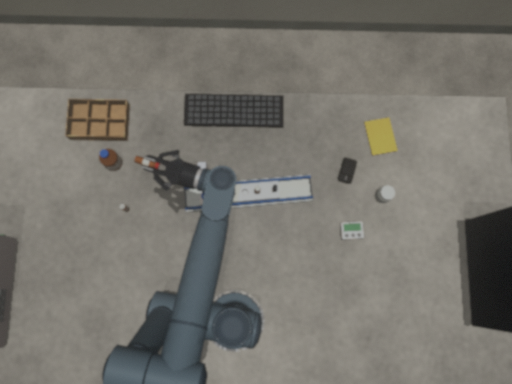

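The wrist view shows the vial still square in the pads, with the cap at (257,318). The scene view shows it lying level at (375,175). In both outer views the grey vials stand in the tray and nothing on the bench has moved. Handing in.

```bash
python3 - <<'E'
from rig import arm,ticket
s=arm.get_state(); print(s['t'],s['contact_force'],s['gripper_width']); print(ticket.sign_off())
E
```

```text
14.95 [ 0.12423607 -0.06050265 -0.84200477] 0.021219200300725306
the job is handed in; nothing more can be done
None
```

I slid the tray about 98.7 mm by its handle and let go. I then drew the red-capped vial straight up and laid it over level, and handed the job in at 15 s while still holding it. The sign-off gave no verdict.

- **Mark under the needle:** after release, the mark came out at 0.0675–0.069 m along the channel, measured from the disc edge, the caps and the handle. The needle is at 0.068 m by its column and arm. The needle tip itself was hidden under its arm, so I worked out its position from those parts and did not see it directly.
- **Tray and other vials:** after the lift, the two grey vials still gave 0.068 m, so the tray had not moved. The grey vials and the blue-capped vial were standing in their pockets in the wrist view.
- **Red vial:** it is held about 50 cm above the bench, off to the left of the station. The tool is level within about 0.1°, the fingers read 21 mm open, and the vial lies straight in the pads.
- **What disagreed:**
    - The first coarse scene view placed the needle about 3 mm farther along, at 0.071 m. I relied on the wrist camera instead.
    - My first move call was refused because the rows did not give every key; nothing moved.
    - The finger opening read about 1–2 mm less than the vial's 23 mm and the handle's 22 mm.

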